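Unclamp, pin drilling templates and blanks in line on a jig, and clamp

TASK

Open the drilling jig's clamp lever by drawing it fully over towards the robot. Then, for every pine blank lying on the jig, lay one of the aluminium templates squarely on top of it, then take a taper pin from the pocket tray and drive it down through template and blank into the jig until its collar is home on the template, so that the holes are pulled into line. When every blank is pinned, throw the clamp lever fully back over, away from the robot, and leave the other things on the bench where they are.

Things in the scene. Friction and masses are not known exactly. Their poses are not given: they have to be found in the camera images.
- jig: hardwood drilling jig, a fixed block 130 (x) x 450 (y) x 30 mm high; origin at the centre of its underside. Three stations in a row along its y, each a round 17.6 mm hole right through the block; a clamp lever stands on its top near its -y end, 135 mm beyond station3
- tray: plywood pocket tray, a fixed block 110 x 110 x 54 mm high with four square pockets (18.5 mm wide, 51 mm deep) at +-30 mm in its x and y, one taper pin standing in each; origin at the centre of its underside
- clamp (a joint): clamp lever of the jig: black handle 80 mm long, pivoting about the jig's y axis. 0 = open, leaning back to the jig's -x (towards the robot); 1.0 = fully over to the jig's +x, locked. It has friction and stays where it is left; it starts near locked (0.8 to 1.0). It is pushed or drawn easily with a closed finger
- clamp_tip (a point): the free end of the clamp lever's handle, about 80 mm from its pivot; it travels in an arc
- station1 (a point): mouth of the hole of station 1, on its axis at the jig's top face (30 mm above the bench); axes are the jig's. Blank 1, if present, lies over it
- station2 (a point): mouth of the hole of station 2, on its axis at the jig's top face (30 mm above the bench); axes are the jig's. Blank 2, if present, lies over it
- station3 (a point): mouth of the hole of station 3, on its axis at the jig's top face (30 mm above the bench); axes are the jig's. Blank 3, if present, lies over it
- blank1_c (a point): centre (half-way up) of blank 1: flat pale pine blank 100 (x) x 96 (y) x 10 mm with a 17.6 mm hole through its centre, lying loose and flat on the jig at station 1, its hole about 3 to 5 mm out of line with the jig's hole. May be absent (None): then that station is not in use
- blank2_c (a point): centre (half-way up) of blank 2: flat pale pine blank 100 (x) x 96 (y) x 10 mm with a 17.6 mm hole through its centre, lying loose and flat on the jig at station 2, its hole about 3 to 5 mm out of line with the jig's hole. May be absent (None): then that station is not in use
- blank3_c (a point): centre (half-way up) of blank 3: flat pale pine blank 100 (x) x 96 (y) x 10 mm with a 17.6 mm hole through its centre, lying loose and flat on the jig at station 3, its hole about 3 to 5 mm out of line with the jig's hole. May be absent (None): then that station is not in use
- template1_c (a point): centre (half-way up) of drilling template 1: loose aluminium plate 80 (x) x 52 (y) x 10 mm, 110 g, with a 17.6 mm hole through its centre and four small dark marks near its corners on top; at the start flat on the bench. All three templates are alike; can be gripped across its 52 mm width
- template2_c (a point): centre (half-way up) of drilling template 2: loose aluminium plate 80 (x) x 52 (y) x 10 mm, 110 g, with a 17.6 mm hole through its centre and four small dark marks near its corners on top; at the start flat on the bench. All three templates are alike; can be gripped across its 52 mm width
- template3_c (a point): centre (half-way up) of drilling template 3: loose aluminium plate 80 (x) x 52 (y) x 10 mm, 110 g, with a 17.6 mm hole through its centre and four small dark marks near its corners on top; at the start flat on the bench. All three templates are alike; can be gripped across its 52 mm width
- pin1_head (a point): centre (half-way up) of the grip of taper pin 1, z up along the pin. Grip: wooden cylinder 20 mm across, 30 mm tall. Under it, from 15 to 19 mm below this point, a steel collar 28 mm across that stops the pin; under that a steel shank 48 mm long: 16 mm thick for its upper 24 mm, then tapering evenly to a 4 mm tip 67 mm below this point. Pin mass 100 g. All pins are alike; one or two are spare
- pin2_head (a point): centre (half-way up) of the grip of taper pin 2, z up along the pin. Grip: wooden cylinder 20 mm across, 30 mm tall. Under it, from 15 to 19 mm below this point, a steel collar 28 mm across that stops the pin; under that a steel shank 48 mm long: 16 mm thick for its upper 24 mm, then tapering evenly to a 4 mm tip 67 mm below this point. Pin mass 100 g. All pins are alike; one or two are spare
- pin3_head (a point): centre (half-way up) of the grip of taper pin 3, z up along the pin. Grip: wooden cylinder 20 mm across, 30 mm tall. Under it, from 15 to 19 mm below this point, a steel collar 28 mm across that stops the pin; under that a steel shank 48 mm long: 16 mm thick for its upper 24 mm, then tapering evenly to a 4 mm tip 67 mm below this point. Pin mass 100 g. All pins are alike; one or two are spare
- pin4_head (a point): centre (half-way up) of the grip of taper pin 4, z up along the pin. Grip: wooden cylinder 20 mm across, 30 mm tall. Under it, from 15 to 19 mm below this point, a steel collar 28 mm across that stops the pin; under that a steel shank 48 mm long: 16 mm thick for its upper 24 mm, then tapering evenly to a 4 mm tip 67 mm below this point. Pin mass 100 g. All pins are alike; one or two are spare
- offcut_a: pine offcut 100 x 20 x 20 mm lying on the bench; not part of the job
- offcut_b: wooden offcut 35 x 60 x 20 mm; not part of the job
- glue: white glue bottle, 56 mm across, 150 mm tall, origin under its foot; not part of the job
Things that resemble listed ones, but are neither listed nor needed, are in the scene too. What is shaped like the part that bears pin4_head but blue or orange is not meant.

How it is judged:
By the outcome, as a careful person would: the job done as asked, in the order asked, and still so for the second after the job is handed in, with the robot touching nothing.
Of blank1, blank2, blank3 only 2 to 3 are there at a start; the rules pass over those that are not, and their reading is None.
At some moment in a run one of template1, template2, template3 may be knocked a few centimetres aside while the robot is not near it.
Once in a run the grip may slacken for a moment while it holds something.
It also fails if it takes over 210 s, if anything falls off the work surface, if the arm or the gripper's body presses on something with over 40 N, if the wrist force passes 120 N, or if a joint passes its speed limit or range.

ROBOT

A 6-joint arm with a two-finger parallel gripper is mounted at the origin on the work surface. World frame = base frame: x ahead of the robot, y to its left, z up, the work surface at z = 0. Lengths are in m, angles in degrees, forces in N, time in s.
With the tool pointing down it reaches from about 0.375 to 0.75 m from the base axis. Payload 9 kg.
Tool frame: the origin (TCP) lies between the finger pads; the fingertips stand 17 mm ahead of it and the grasp point (between the pads) lies 2 mm behind it; z points along the fingers, y is the line along which they close (so a half turn about z gives the same grasp; the last joint's range is limited). The gripper opens to 85 mm and grips with 20 to 120 N. Pads are 22 mm wide; open, the fingers measure 114 mm over their backs; the gripper's body (76 mm by 85 mm) begins 54 mm behind the grasp point. The pads swing forward as they close: fully open they stand 13 mm farther back than shut.
Start: joints at [-82.947, 5.964, 5.575, 89.605, 0, 77.527], TCP at [0.201, -0.566, 0.248] pointing down, gripper open.
Joint ranges: [-171.21, 171.21], [-48.23, 106.86], [-62.78, 66.21], [-105.2, 120.99], [-86.42, 89.51], [-180, 180]. Speed limits (degrees/s): [127.2, 127.2, 147.25, 180, 180, 180].

INTERFACE

Orientations are given as a 3x3 rotation matrix whose columns are the frame's x, y, z axes.
In Python, from bench import get_state, snapshot, job_done, outline_of gives the robot as it stands.
- The arm moves only by the shell command python3 -m creep 'ROWS' [FORCE]. ROWS is text: rows parted by semicolons, each of 7 numbers parted by spaces: the shift along the tool's x, y, z in m, then the turn, a rotation vector about the tool's x, y, z in degrees, then the finger opening in m, from 0 to 0.0854. A call has 1 to 5 rows; each row shifts and turns the commanded pose from where the row before left it, along the tool's axes as they then stand; what a row does not reach is not made up. A row lasts 1/10 s, in which the tool goes at most 50 mm and 8.59 degrees, less where a joint would pass 70% of its speed; a pose out of reach is approached as far as the arm can. A call with a gripper value outside its range is refused whole. The fingers move at their own pace and stop on an object; FORCE is the grip in N (left out, the last holds). Time passes only in rows, so rows that do not move let the fingers close. It gives the time, the measured TCP pose, the force, the opening and the grip force at its end, in the units of the state.
- get_state(): the state, without advancing time (a new reading comes with each control period).
- snapshot(name): name is "side" or "top" or "wrist"; returns a dict with "img" (400x640x3 uint8, red, green, blue), "fx", "fy", "cx", "cy" (pixels), "dist_coeffs" ([k1, k2, p1, p2, k3] as OpenCV has them; the pictures are not rectified), "extrinsics" (4x4, takes a point from world to camera coordinates). Camera axes: x right, y down, z forward; pixel columns grow to the right and rows downward; lengths in m; the calibration is good to about 2 mm. A picture is of the moment at which its call begins. There is no depth.
- job_done(): hands the job in; it is judged then, once.
Trained networks look in a picture, given as the dict that the camera call returned (one of the last four; its "shot" number tells which), for a name from the list of things; names that differ only in an ending like _2 or _b are one class to them, and where a whole thing is asked for, a point or a joint stands for the part that bears it (a point fixed in the world has none). Each returns a list of dicts, best first, with "score" (0 to 1); they miss things now and then, are a little off and sometimes report something else, mostly with a low value. They report only what shows in the picture. A call takes as long as a camera call. They do not tell look-alikes from the thing itself.
- outline_of(thing, picture): "region" (400x640 bool, what is visible of it) and "box" ([left, top, width, height] in pixels, round what is visible of it).
The state is a dict: "t": time; "joint_positions": joint angles; "joint_velocities": joint speeds; "effort": joint torques, N m; "tool_pos": TCP position; "eef_rot": TCP orientation; "contact_force": force on the tool from outside, world axes, zero at the start; "torque": the same for the moment, N m; "gripper_width": opening from 0.0 (shut) to 1.0 (fully open); "grasp_force": force on a finger pad.
Only numpy, scipy, OpenCV 4.12 (cv2) and the standard library are available. Lean on these libraries where they do the work, as an engineer would, in place of code of your own. Each camera call takes 0.05 s, during which the arm holds its last target. There are 200 camera calls.

## Working session

There is one attempt and no reset: what is moved stays moved. The work goes in short steps, Python scripts to look and compute and a shell command to move; the robot and the scene stay as the last step left them, time stands still between calls to the robot, and variables do not carry over. Pictures are saved under pics/ and viewed, at most 14 in all, crops included, and the job is handed in when it is done.

```bash
ls; mkdir -p pics; cat > h.py <<'E'
import numpy as np, cv2, glob
from bench import get_state, snapshot, job_done, outline_of
def save(p,n): cv2.imwrite('pics/'+n+'.png', p['img'][:,:,::-1])
def KD(p): return np.array([[p['fx'],0,p['cx']],[0,p['fy'],p['cy']],[0,0,1.]]), np.array(p['dist_coeffs'],float)
def ray(p,uv):
    K,D=KD(p); n=cv2.undistortPoints(np.array(uv,float).reshape(-1,1,2),K,D).reshape(-1,2)
    E=np.array(p['extrinsics']); R,t=E[:3,:3],E[:3,3]
    return -R.T@t, np.c_[n,np.ones(len(n))]@R
def atz(p,uv,z):
    c,d=ray(p,uv); return c+d*((z-c[2])/d[:,2])[:,None]
def proj(p,X):
    K,D=KD(p); E=np.array(p['extrinsics'])
    return cv2.projectPoints(np.array(X,float).reshape(-1,1,3),cv2.Rodrigues(E[:3,:3])[0],E[:3,3],K,D)[0].reshape(-1,2)
def cen(r):
    ys,xs=np.nonzero(r); return xs.mean(),ys.mean()
def rect(p,reg,z):
    # min-area rectangle of region outline at height z -> centre, sizes, angle of long side
    c=max(cv2.findContours(reg.astype(np.uint8),cv2.RETR_EXTERNAL,cv2.CHAIN_APPROX_NONE)[0],key=cv2.contourArea).reshape(-1,2)
    w=atz(p,c,z)[:,:2]*1000
    (cx,cy),(a,b),ang=cv2.minAreaRect(w.astype(np.float32))
    if b>a: a,b,ang=b,a,ang+90
    return np.round([cx,cy,a,b,(ang+90)%180-90],1)
E
python3 - <<'E'
from h import *
for n in ['top','side']:
    p=snapshot(n); save(p,n+'0'); print(n, np.round(-np.array(p['extrinsics'])[:3,:3].T@np.array(p['extrinsics'])[:3,3],3))
    for th,z in [('template1_c',.01),('blank1_c',.04),('jig',.03),('tray',.054),('pin1_head',.08),('clamp',.05),('offcut_a',.02),('offcut_b',.02),('glue',.15)]:
        for r in outline_of(th,p):
            if r['score']>.2: print(th,round(r['score'],2),r['box'],rect(p,r['region'],z) if r['region'].sum()>20 else '')
print(get_state())
E
```

```text
pics
top [0.332 0.023 1.315]
template1_c 0.86 [368.9, 234.4, 23.6, 35.6] [ 424.7 -145.2   80.    53.6   14. ]
blank1_c 0.8 [240.1, 162.8, 43.1, 44.2] [606.5 181.5 100.6  95.3  -8.6]
jig 0.88 [239.4, 158.0, 164.5, 70.0] [587.9  18.2 447.6 144.   83.6]
clamp 0.75 [237.9, 160.1, 168.0, 66.5] [583.7  18.7 442.8 145.4  83.8]
offcut_a 0.77 [207.6, 250.7, 24.8, 21.7] [399.1 288.6  60.   36.  -62.9]
offcut_a 0.67 [431.9, 202.9, 12.5, 35.6] [ 517.  -296.5   95.9   23.5    3.5]
offcut_a 0.28 [368.1, 234.8, 24.6, 33.3] [ 424.8 -144.8   81.3   55.9   13.4]
offcut_b 0.77 [207.6, 250.7, 24.8, 21.7] [399.1 288.6  60.   36.  -62.9]
offcut_b 0.67 [431.9, 202.9, 12.5, 35.6] [ 517.  -296.5   95.9   23.5    3.5]
offcut_b 0.28 [368.1, 234.8, 24.6, 33.3] [ 424.8 -144.8   81.3   55.9   13.4]
glue 0.87 [209.7, 150.9, 24.4, 28.0] [631.4 268.4  77.8  51.   34.4]
side [0.239 0.806 0.757]
template1_c 0.64 [360.5, 190.7, 26.5, 15.7] [ 425.2 -135.4   74.3   63.3   12.8]
blank1_c 0.94 [236.9, 234.2, 58.2, 41.7] [604.2 190.1 107.1 103.3  -8.5]
blank1_c 0.28 [320.6, 142.7, 13.2, 29.0] [ 618.5 -262.2  147.9   27.4  -
[... 1003 characters left out ...]
04e-04,  7.75268212e+01]), 'joint_velocities': array([-0.00292096,  0.08382181, -0.03930803,  0.00674547,  0.08481758,
       -0.08966051]), 'effort': array([-3.18943945e-03, -5.56758857e+01,  5.03784800e+01,  5.25646064e-04,
       -3.57285826e-04, -2.55715031e-05]), 'tool_pos': array([ 0.20055989, -0.5655259 ,  0.24834409]), 'eef_rot': array([[ 9.42486377e-01,  3.34244565e-01,  1.00129882e-05],
       [ 3.34244564e-01, -9.42486369e-01, -1.26128869e-04],
       [-3.27207840e-05,  1.22221527e-04, -9.99999992e-01]]), 'contact_force': array([-0.20050531,  0.28586806, -0.23448001]), 'torque': array([-0.0087269 ,  0.00454596,  0.0459037 ]), 'grasp_force': 0.0, 'gripper_width': 0.999766346163602}
```

View pics/top0.png

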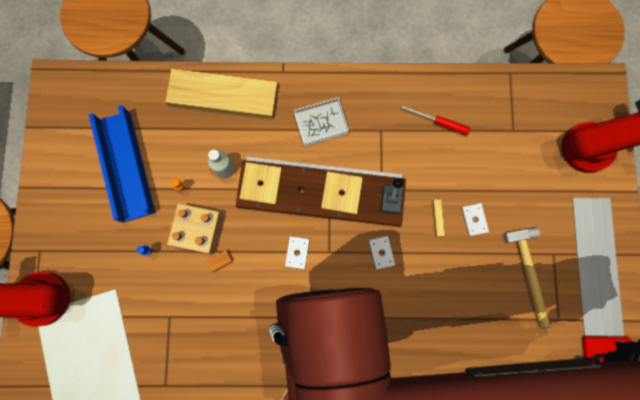

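View pics/side0.png

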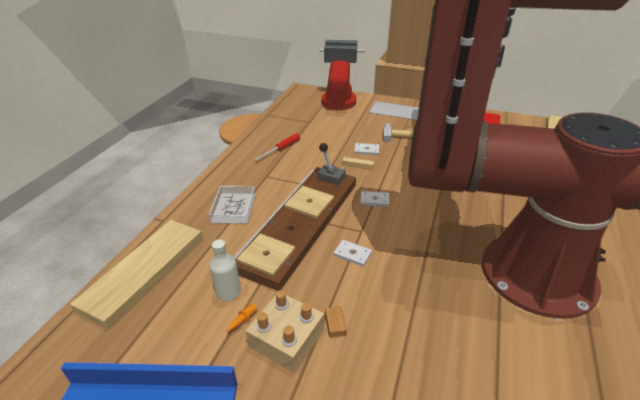

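The top view shows blanks at stations 1 (260,184) and 3 (341,192). Station 2 is empty at (301,190), and the lever is near (396,190). Templates lie at (297,253), (383,252) and (475,219), and the tray of four brown pins is at (195,228). The side view agrees. I'll move in over the jig and look closer.

```bash
python3 -m creep '0 0 0 0 0 6.5 0;0 0 0 0 0 6.5 0;0 0 0 0 0 6.5 0;0 0 0 0 0 6.5 0;0 0 -.02 0 0 0 0' >/dev/null
python3 -m creep '.026 -.039 -.008 0 0 0 0;.026 -.039 -.008 0 0 0 0;.026 -.039 -.008 0 0 0 0;.026 -.039 -.008 0 0 0 0;.026 -.039 -.008 0 0 0 0' >/dev/null
python3 -m creep '.026 -.039 -.008 0 0 0 0;.026 -.039 -.008 0 0 0 0;.026 -.039 -.008 0 0 0 0;.026 -.039 -.008 0 0 0 0;.026 -.039 -.008 0 0 0 0'
cat >> h.py <<'E'
def go(x,y,z,yaw):
    # deltas in tool axes (turn first, then shift) to reach x,y,z (m), tool-x yaw (deg), pointing down
    s=get_state(); R=np.array(s['eef_rot']); y0=np.degrees(np.arctan2(R[1,0],R[0,0]))
    a=np.radians(yaw); Rt=np.array([[np.cos(a),np.sin(a),0],[np.sin(a),-np.cos(a),0],[0,0,-1]])
    d=np.array([x,y,z])-s['tool_pos']
    rv=np.degrees(cv2.Rodrigues(R.T@Rt)[0].ravel())
    print('t',round(s['t'],1),'at',np.round(s['tool_pos'],4),'turn',np.round(rv,1),'then shift',np.round(Rt.T@d,4),'(before-turn axes',np.round(R.T@d,4),') f',np.round(s['contact_force'],1),'w',round(s['gripper_width'],3),'g',round(s['grasp_force'],1))
E
python3 - <<'E'
from h import *
p=snapshot('wrist'); save(p,'w1'); E=np.array(p['extrinsics']); print(np.round(-E[:3,:3].T@E[:3,3],3),np.round(E[:3,:3],2))
q=snapshot('top'); 
print('tip top', atz(q,[[398,183]],.1))
for th,z in [('template1_c',.01),('blank1_c',.04),('jig',.03),('clamp',.05),('pin1_head',.088),('tray',.054)]:
    for pp in (p,q):
        for r in outline_of(th,pp):
            if r['score']>.2: print(th,pp is p,round(r['score'],2),r['box'],rect(pp,r['region'],z) if r['region'].sum()>20 else '')
E
```

```text
t: 2.5
tool_pos: [0.5039, -0.2056, 0.3489]
eef_rot: [[0.994, -0.113, 0.001], [-0.113, -0.994, -0.001], [0.001, 0.0, -1.0]]
contact_force: [-0.3, -0.6, -0.1]
gripper_width: 0.001
grasp_force: 0.0
[ 0.575 -0.214  0.475] [[-0.11 -0.99  0.  ]
 [-0.95  0.11  0.28]
 [-0.28  0.03 -0.96]]
tip top [[ 0.59650252 -0.17868213  0.1       ]]
template1_c True 0.9 [267.8, 183.8, 42.3, 53.7] [ 426.3 -146.2   82.5   55.7   13.7]
template1_c False 0.37 [320.3, 176.4, 41.2, 37.7] [588.3 -37.3 104.   99.1  -8.5]
blank1_c True 0.95 [10.7, 90.2, 81.9, 72.6] [607.  178.7 104.1 100.8  81.5]
blank1_c False 0.66 [243.5, 164.3, 37.6, 42.5] [606.1 181.4 100.8  96.8  -9.3]
jig True 0.71 [267.8, 94.1, 25.6, 35.5] [ 587.7 -161.9   43.5   32.2   -9. ]
jig True 0.56 [7.8, 71.3, 306.4, 103.1] [589.7  17.9 452.1 145.3  83.6]
jig False 0.68 [235.5, 158.5, 167.0, 66.2] [587.9  19.1 450.2 146.5  83.1]
clamp True 0.83 [269.4, 94.9, 27.7, 35.0] [ 588.7 -163.5   41.7   31.4  -18.2]
clamp False 0.68 [394.6, 179.0, 7.6, 19.2] [ 594.8 -185.5   48.3   22.2   -6.7]
pin1_head False 0.51 [194.9, 237.0, 11.2, 10.4] [444.8 324.2  25.2  23.4 -87.4]
tray True 0.89 [0.0, 177.4, 42.7, 76.1] [472.2 271.8 138.8  64.2 -24.3]
tray False 0.74 [168.7, 202.5, 54.1, 52.1] [480.4 346.9 125.6 112.6  77.9]
```

View pics/w1.png

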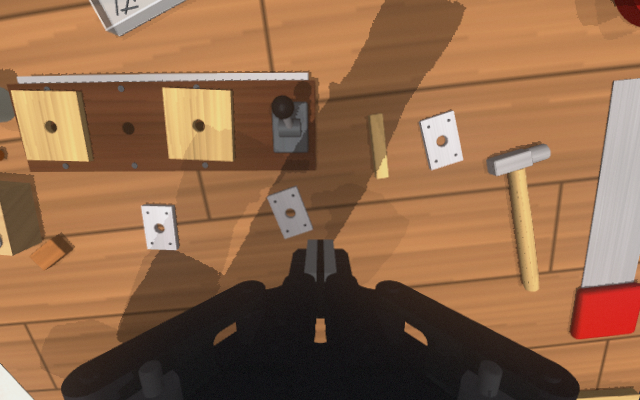

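The wrist view gives station 2's hole at (128,128), blank holes at (50,126) and (198,125), the lever knob at (283,106) and its base block around (290,128).

```bash
python3 - <<'E'
from h import *
p=snapshot('wrist'); q=snapshot('side'); t=snapshot('top')
print('st2',atz(p,[[128,128]],.03),'blank holes',atz(p,[[50.5,126.5],[198.5,125.5]],.04))
print('jig corners',atz(p,[[314,170],[309,81],[32,171],[20,84]],.03))
print('base corners',atz(p,[[273,102],[307,102],[274,153],[307,153]],.05))
print('templ holes',atz(p,[[160,228],[290,213],[442,141]],.01))
for r in outline_of('template1_c',p): print('tm',r['box'],rect(p,r['region'],.01))
# tip triangulation wrist (283,106), top (398,183)
for im,uv in ((q,(323,147)),(t,(398,183))):
    (c1,d1),(c2,d2)=ray(p,[[283,106]]),ray(im,[uv]); A=np.c_[d1[0],-d2[0]]; k=np.linalg.lstsq(A,c2-c1,rcond=None)[0]
    a=c1+k[0]*d1[0];b=c2+k[1]*d2[0]; print('tip',a,b)
go(.6,-.17,.2,-6.4)
E
```

```text
st2 [[0.59036875 0.07026001 0.03      ]] blank holes [[ 0.60620858  0.17877794  0.04      ]
 [ 0.58112569 -0.04026482  0.04      ]]
jig corners [[ 0.49529078 -0.19882217  0.03      ]
 [ 0.62341004 -0.20697182  0.03      ]
 [ 0.5451259   0.24308319  0.03      ]
 [ 0.67063073  0.21162737  0.03      ]]
base corners [[ 0.5999113  -0.15447846  0.05      ]
 [ 0.59451346 -0.20130568  0.05      ]
 [ 0.53020268 -0.14487396  0.05      ]
 [ 0.52474011 -0.19249413  0.05      ]]
templ holes [[ 0.4219818   0.07751152  0.01      ]
 [ 0.42364823 -0.14910869  0.01      ]
 [ 0.51494975 -0.40397346  0.01      ]]
tm [266.2, 183.4, 45.3, 55.9] [ 427.2 -146.7   82.6   55.8   13.1]
tip [ 0.58970675 -0.17607835  0.12419963] [ 0.59184649 -0.17542076  0.12437314]
tip [ 0.58976854 -0.17592079  0.12284039] [ 0.59149632 -0.17486637  0.12304117]
t 3.4 at [ 0.5028 -0.2074  0.3483] turn [ 0.  -0.  -0.1] then shift [ 0.0924 -0.048   0.1483] (before-turn axes [ 0.0923 -0.0481  0.1483] ) f [-0.8  0.3 -0.9] w 0.002 g 0.0
```

```bash
python3 -m creep '.033 -.0105 .03 0 0 0 0;.033 -.0105 .03 0 0 0 0;.033 -.0105 .03 0 0 0 0;.033 -.0105 .03 0 0 0 0;0 0 .028 0 0 0 0'>/dev/null
python3 -m creep '0 0 .035 0 0 0 0;0 0 .035 0 0 0 0;0 0 .025 0 0 0 0;0 0 0 0 0 0 0'
python3 -m creep '-.02 0 0 0 0 0 0;-.02 0 0 0 0 0 0;-.02 0 0 0 0 0 0'
python3 -m creep '-.02 0 0 0 0 0 0;-.015 0 0 0 0 0 0;-.015 0 0 0 0 0 0;0 0 0 0 0 0 0'
python3 - <<'E'
from h import *
p=snapshot('side'); save(p,'s1c'); cv2.imwrite('pics/s1.png',cv2.resize(p['img'][100:220,260:420,::-1],None,fx=4,fy=4))
E
```

```text
t: 4.3
tool_pos: [0.6363, -0.1792, 0.1006]
eef_rot: [[0.994, -0.113, -0.006], [-0.113, -0.994, 0.003], [-0.007, -0.002, -1.0]]
contact_force: [-0.3, -0.2, -0.4]
gripper_width: -0.001
grasp_force: 0.0
t: 4.6
tool_pos: [0.5796, -0.1741, 0.1076]
eef_rot: [[0.994, -0.113, 0.003], [-0.113, -0.994, -0.001], [0.003, 0.001, -1.0]]
contact_force: [1.5, 0.1, 0.3]
gripper_width: 0.005
grasp_force: 0.0
t: 5.0
tool_pos: [0.5463, -0.1774, 0.1191]
eef_rot: [[0.993, -0.114, 0.042], [-0.113, -0.993, -0.021], [0.044, 0.016, -0.999]]
contact_force: [57.1, -24.5, 13.2]
gripper_width: -0.006
grasp_force: 30.9
```

View pics/s1.png

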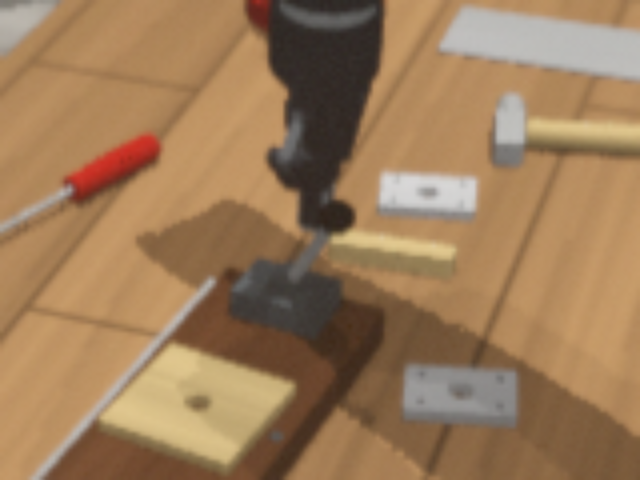

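The crop shows the lever leaning towards the robot, and 57 N of reaction means it is at its stop. I'll back off, lift, and head to the first template.

```bash
python3 -m creep '.02 0 0 0 0 0 0;.02 0 0 0 0 0 0;0 0 -.04 0 0 0 .0854;0 0 -.04 0 0 0 .0854;0 0 -.03 0 0 0 .0854'
python3 - <<'E'
from h import *
t=snapshot('top');q=snapshot('side')
R=[max(outline_of('clamp',i),key=lambda r:r['score']) for i in (t,q)]
print([ (r['score'],r['box'],rect(i,r['region'],.1)) for r,i in zip(R,(t,q))])
print('ball if px(343,154)',atz(q,[[343.5,154]],.124))
go(.4236,-.149,.15,13.5); go(.4236,-.149,.15,13.5-180)
E
```

```text
t: 5.55
tool_pos: [0.57, -0.1729, 0.22]
eef_rot: [[0.994, -0.113, 0.003], [-0.113, -0.994, -0.002], [0.004, 0.002, -1.0]]
contact_force: [0.6, -0.7, -0.3]
gripper_width: 0.509
grasp_force: 0.0Traceback (most recent call last):
  File "<stdin>", line 3, in <module>
ValueError: max() iterable argument is empty
```

```bash
python3 - <<'E'
from h import *
go(.425,-.148,.16,13.5)
t=snapshot('top'); cv2.imwrite('pics/t2.png',np.hstack([cv2.resize(t['img'][165:215,370:420,::-1],None,fx=8,fy=8)]))
E
```

```text
t 5.7 at [ 0.5708 -0.1735  0.2199] turn [  0.2  -0.3 -20. ] then shift [-0.1359 -0.0588  0.0599] (before-turn axes [-0.1481 -0.009   0.059 ] ) f [ 0.6 -0.8  0.2] w 0.761 g 0.0
```

View pics/t2.png

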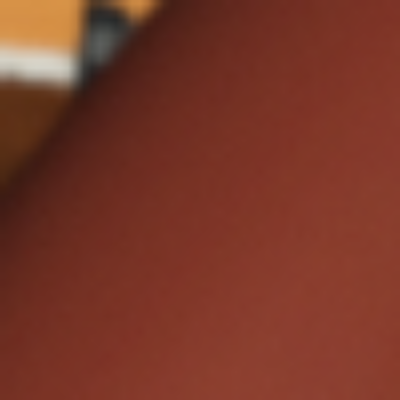

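The arm hides the lever in this view, so I'll check it later. Moving to the template.

```bash
python3 -m creep '0 0 0 0 0 -6.7 .0854;0 0 0 0 0 -6.7 .0854;0 0 0 0 0 -6.6 .0854;-.044 -.019 .015 0 0 0 .0854;-.046 -.02 .02 0 0 0 .0854'>/dev/null
python3 -m creep '-.046 -.02 .025 0 0 0 .0854;0 0 0 0 0 0 .0854;0 0 0 0 0 0 .0854'
python3 - <<'E'
from h import *
p=snapshot('wrist'); save(p,'w2')
for r in outline_of('template1_c',p):
    if r['score']>.3: print(r['score'],r['box'],rect(p,r['region'],.01))
print('tcp proj',proj(p,[get_state()['tool_pos']]),proj(p,[[.425,-.148,.01]]))
go(.425,-.148,.019,13.5)
E
```

```text
t: 6.55
tool_pos: [0.4309, -0.1479, 0.1581]
eef_rot: [[0.972, 0.233, -0.001], [0.233, -0.972, 0.001], [-0.001, -0.001, -1.0]]
contact_force: [-0.2, 0.4, 0.9]
gripper_width: 0.998
grasp_force: 0.0
0.63 [288.8, 152.5, 55.4, 83.4] [ 425.3 -146.    80.4   51.7   13.7]
tcp proj [[322.44352309 267.68913707]] [[317.96776837 197.83711267]]
t 6.7 at [ 0.4334 -0.1493  0.1606] turn [ 0.1 -0.1  0. ] then shift [-0.0079 -0.0032  0.1416] (before-turn axes [-0.0081 -0.0035  0.1416] ) f [ 0.3  0.1 -0.6] w 1.002 g 0.0
```

View pics/w2.png

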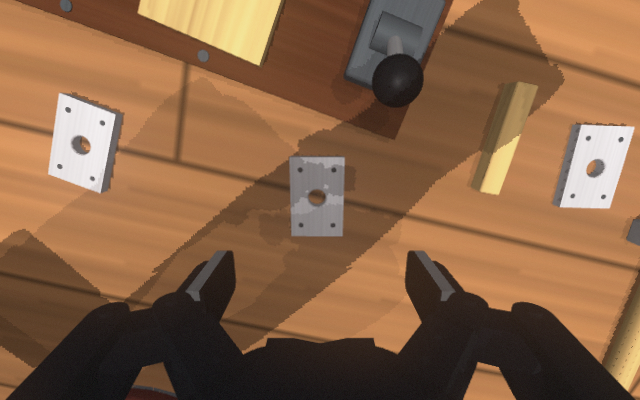

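The template hole at (317,197) matches the measured centre, and the lever knob at (397,80) leans to the robot side. Gripping the template.

```bash
python3 -m creep '-.008 -.004 .03 0 0 0 .0854;0 0 .04 0 0 0 .0854;0 0 .04 0 0 0 .0854;0 0 .03 0 0 0 .0854;0 0 0 0 0 0 .0854'
python3 -m creep '0 0 0 0 0 0 .045;0 0 0 0 0 0 .045;0 0 0 0 0 0 .045;0 0 0 0 0 0 .045' 60
python3 - <<'E'
from h import *
p=snapshot('wrist')
for r in outline_of('template1_c',p):
    if r['score']>.3: print(r['score'],r['box'],rect(p,r['region'],.01))
go(.5781,-.0391,.16,-6.4)
E
```

```text
t: 7.15
tool_pos: [0.4227, -0.1457, 0.0168]
eef_rot: [[0.972, 0.234, -0.004], [0.234, -0.972, 0.003], [-0.003, -0.004, -1.0]]
contact_force: [-0.7, 0.0, -0.1]
gripper_width: 1.001
grasp_force: 0.0
t: 7.55
tool_pos: [0.4255, -0.1478, 0.0227]
eef_rot: [[0.972, 0.234, 0.003], [0.234, -0.972, -0.002], [0.003, 0.003, -1.0]]
contact_force: [-2.3, 1.6, 12.6]
gripper_width: 0.565
grasp_force: 59.8
t 7.7 at [ 0.4255 -0.1478  0.0227] turn [ 0.2 -0.2 19.9] then shift [ 0.1395 -0.125  -0.1373] (before-turn axes [ 0.1742 -0.0695 -0.137 ] ) f [-3.7  2.8 11.8] w 0.563 g 59.9
```

```bash
python3 -m creep '0 0 -.02 0 0 0 .045;0 0 -.04 0 0 0 .045;0 0 -.04 0 0 0 .045;0 0 -.037 0 0 6.7 .045;0 0 0 0 0 6.7 .045'>/dev/null
python3 -m creep '0 0 0 0 0 6.5 .045;.035 -.031 0 0 0 0 .045;.035 -.031 0 0 0 0 .045;.035 -.031 0 0 0 0 .045;.034 -.031 0 0 0 0 .045'>/dev/null
python3 -m creep '0 0 0 0 0 0 .045;0 0 0 0 0 0 .045'
python3 - <<'E'
from h import *
p=snapshot('wrist'); save(p,'w3')
z=get_state()['tool_pos'][2]-.0177
for n,zz in (('template1_c',z+.005),('blank1_c',.04)):
  for r in outline_of(n,p):
    if r['score']>.3: print(n,r['score'],r['box'],rect(p,r['region'],zz))
print(proj(p,[[.5779,-.0391,.03],[.5903,.0703,.03]]))
go(.5779,-.0391,.16,-6.4)
E
```

```text
t: 8.85
tool_pos: [0.5762, -0.0383, 0.1572]
eef_rot: [[0.994, -0.109, 0.0], [-0.109, -0.994, -0.0], [0.0, 0.0, -1.0]]
contact_force: [0.0, -0.2, -2.1]
gripper_width: 0.559
grasp_force: 62.2
template1_c 0.92 [264.9, 176.8, 108.8, 147.6] [577.  -39.4  83.1  52.5  -5.9]
blank1_c 0.81 [1.0, 136.3, 134.5, 113.5] [607.8 179.  103.2 100.8  81.9]
[[319.43767895 196.58308106]
 [198.018959   196.18893866]]
t 9.0 at [ 0.5753 -0.0396  0.1576] turn [ 0.  -0.1 -0. ] then shift [ 0.0025 -0.0008 -0.0024] (before-turn axes [ 0.0025 -0.0008 -0.0024] ) f [ 0.7  0.6 -2.5] w 0.555 g 62.2
```

View pics/w3.png

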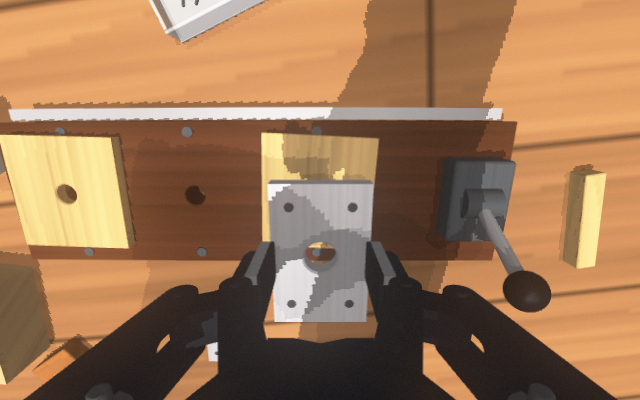

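The template hole shows at (320,253), station 2's hole at (195,195), and the lever is well over towards the robot with its knob at (526,291).

```bash
python3 - <<'E'
from h import *
p=snapshot('wrist'); g=cv2.cvtColor(p['img'],cv2.COLOR_RGB2GRAY)
def dark(u,v,w,th):
    s=g[v-w:v+w+1,u-w:u+w+1]; m=(s<th).astype(np.uint8); n,l,st,c=cv2.connectedComponentsWithStats(m); i=1+np.argmin([np.hypot(*(c[k]-w))/max(st[k,4],1) for k in range(1,n)]); return c[i]+[u-w,v-w],st[i]
for u,v,th,z in ((195,195,30,.03),(66,194,100,.04)):
    for thh in (th,th+10):
        c,st=dark(u,v,16,thh); print(c,st,atz(p,[c],z))
print('mouth st2 by eye',atz(p,[[195,194.5]],.03))
print('templ hole',atz(p,[[320,254]],get_state()['tool_pos'][2]-.0127))
# jig top outline edges
print('edge -x', atz(p,[[150,260],[250,260]],.03),'edge+x/rail',atz(p,[[150,121],[250,121],[420,122]],.03), '+y/-y end', atz(p,[[514,190]],.03))
print('screws',atz(p,[[186,131.5],[202,252],[317,131.5],[317,252],[59,131],[89,252]],.03))
E
```

```text
Traceback (most recent call last):
ValueError: attempt to get argmin of an empty sequence
```

```bash
python3 - <<'E'
from h import *
p=snapshot('wrist')
print('mouth st2 by eye',atz(p,[[195,194.5]],.03),'b1',atz(p,[[66.5,194]],.04))
print('templ hole',atz(p,[[320,254]],get_state()['tool_pos'][2]-.0127))
print('edge -x', atz(p,[[150,260],[250,260]],.03),'edge+x/rail',atz(p,[[150,121],[250,121],[420,122]],.03), '+y/-y end', atz(p,[[514,190]],.03))
cv2.imwrite('pics/w4.png',np.hstack([cv2.resize(p['img'][v-25:v+25,u-25:u+25,::-1],None,fx=6,fy=6,interpolation=0) for u,v in ((195,195),(66,194))]))
E
```

```text
mouth st2 by eye [[0.591667   0.07135697 0.03      ]] b1 [[0.6071745  0.18019058 0.04      ]]
templ hole [[ 0.57708574 -0.04092442  0.14475796]]
edge -x [[0.53192969 0.13076679 0.03      ]
 [0.52127947 0.03348572 0.03      ]] edge+x/rail [[ 0.65922606  0.09474295  0.03      ]
 [ 0.64932759  0.01023309  0.03      ]
 [ 0.63251698 -0.13244451  0.03      ]] +y/-y end [[ 0.56341395 -0.21692387  0.03      ]]
```

View pics/w4.png

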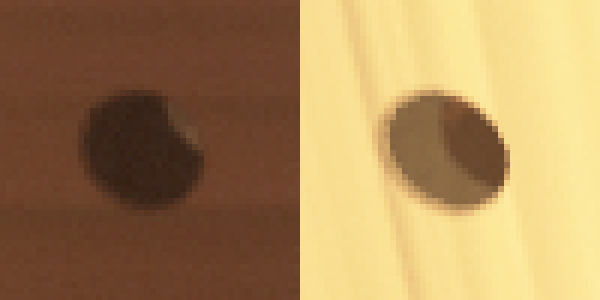

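Station 2's mouth is at about (193,194), and I can see jig wood partly through blank 1's hole. The jig fit gives yaw -6.5°, station 3 ≈ (578.6,-37.4) and station 1 ≈ (603.5,181.2). Lowering the template.

```bash
python3 -m creep '.0016 -.0022 .03 0 0 0 .045;0 0 .03 0 0 0 .045;0 0 .025 0 0 0 .045;0 0 .005 0 0 0 .045;0 0 0 0 0 0 .045'
python3 -m creep '0 0 .002 0 0 0 .045;0 0 .002 0 0 0 .045;0 0 0 0 0 0 .045'
```

```text
t: 9.6
tool_pos: [0.5767, -0.0371, 0.0666]
eef_rot: [[0.994, -0.112, -0.001], [-0.112, -0.994, 0.0], [-0.001, -0.0, -1.0]]
contact_force: [0.2, -0.0, -0.6]
gripper_width: 0.557
grasp_force: 62.3
t: 9.9
tool_pos: [0.578, -0.037, 0.0634]
eef_rot: [[0.994, -0.111, 0.001], [-0.111, -0.994, -0.0], [0.001, 0.0, -1.0]]
contact_force: [-0.6, 0.1, -1.4]
gripper_width: 0.552
grasp_force: 62.3
```

```bash
python3 -m creep '0 0 .0015 0 0 0 .045;0 0 0 0 0 0 .045'
python3 -m creep '0 0 0 0 0 0 .0854;0 0 0 0 0 0 .0854;0 0 0 0 0 0 .0854;0 0 -.04 0 0 0 .0854;0 0 -.04 0 0 0 .0854'>/dev/null
python3 -m creep '0 0 -.02 0 0 0 .0854;0 0 0 0 0 0 .0854'
python3 - <<'E'
from h import *
p=snapshot('wrist'); cv2.imwrite('pics/w5.png',p['img'][80:400,:,::-1])
for n,zz in (('template1_c',.05),('blank1_c',.04)):
  for r in outline_of(n,p):
    if r['score']>.3: print(n,r['score'],r['box'],rect(p,r['region'],zz))
print(proj(p,[[.5786,-.0374,.05]]))
go(.4222,.0778,.16,0)
E
```

```text
t: 10.1
tool_pos: [0.578, -0.037, 0.0629]
eef_rot: [[0.994, -0.111, 0.001], [-0.111, -0.994, -0.001], [0.002, 0.001, -1.0]]
contact_force: [-4.5, 0.3, 10.1]
gripper_width: 0.557
grasp_force: 66.6
t: 10.8
tool_pos: [0.5793, -0.0373, 0.1649]
eef_rot: [[0.994, -0.111, 0.006], [-0.111, -0.994, -0.002], [0.006, 0.001, -1.0]]
contact_force: [0.6, 0.6, -0.7]
gripper_width: 1.001
grasp_force: 0.0
template1_c 0.87 [287.8, 154.9, 63.3, 93.3] [578.9 -37.8  80.4  52.2  -6.5]
blank1_c 0.96 [10.5, 140.4, 129.2, 111.0] [607.3 179.  103.2 101.9  82.3]
[[318.75785037 203.88508965]]
t 10.9 at [ 0.577  -0.0367  0.1599] turn [-0.   0.1 -6.4] then shift [-1.548e-01 -1.145e-01 -1.000e-04] (before-turn axes [-1.665e-01 -9.660e-02  1.000e-04] ) f [ 0.3  0.4 -1.3] w 0.998 g 0.0
```

View pics/w5.png

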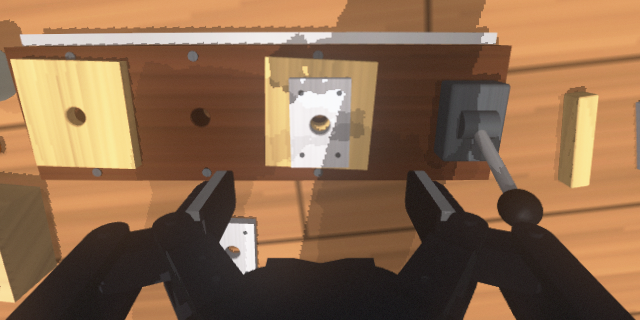

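Template 1 sits squarely over station 3, with its centre within 1 mm. Now the second template.

```bash
python3 -m creep '-.041 -.024 0 0 0 0 .0854;-.041 -.024 0 0 0 0 .0854;-.041 -.024 0 0 0 0 .0854;-.041 -.024 0 0 0 0 .0854;0 0 0 0 0 0 .0854'>/dev/null
python3 - <<'E'
from h import *
p=snapshot('wrist'); save(p,'w6')
for r in outline_of('template1_c',p):
    if r['score']>.3: a=rect(p,r['region'],.01); print(r['score'],r['box'],a); go(a[0]/1000,a[1]/1000,.02,a[4])
E
```

```text
0.65 [415.9, 0.0, 79.0, 40.5] [557.3 -51.4  64.6  28.6  84.5]
t 11.6 at [0.4243 0.0773 0.1599] turn [ -0.    0.  -90.8] then shift [-0.1154  0.1448  0.1399] (before-turn axes [0.1464 0.1134 0.1399] ) f [ 0.9  0.1 -1.3] w 1.003 g 0.0
0.58 [82.9, 0.0, 554.9, 79.9] [549.7  20.3 484.4  63.6  84.1]
t 11.6 at [0.4243 0.0773 0.1599] turn [ -0.    0.  -90.4] then shift [-0.0439  0.1306  0.1399] (before-turn axes [0.131  0.0429 0.1399] ) f [ 0.9  0.1 -1.3] w 1.003 g 0.0
```

View pics/w6.png

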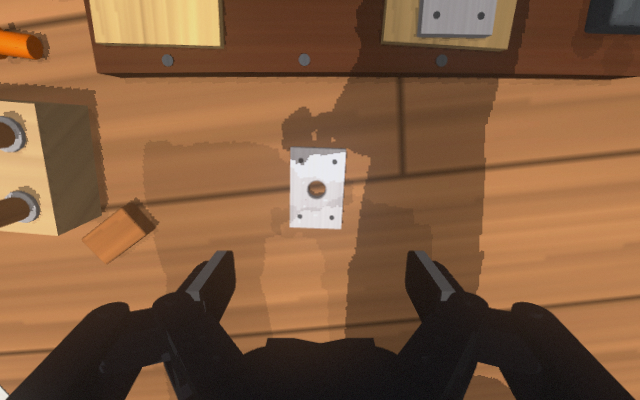

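```bash
python3 - <<'E'
from h import *
p=snapshot('wrist')
hsv=cv2.cvtColor(p['img'],cv2.COLOR_RGB2HSV); m=((hsv[...,1]<40)&(hsv[...,2]>110)).astype(np.uint8); m[:100]=0
n,l,st,c=cv2.connectedComponentsWithStats(m)
for i in range(1,n):
    if st[i,4]>800:
        a=rect(p,l==i,.01); print(st[i],a); go(a[0]/1000,a[1]/1000,.02,a[4])
E
```

```text
[ 288  151   56   82 3997] [423.7  81.6  80.6  52.6  -8.4]
t 11.6 at [0.425  0.0768 0.1602] turn [0.  0.  2.1] then shift [-0.002  -0.0046  0.1402] (before-turn axes [-0.0017 -0.0047  0.1402] ) f [-0.8  0.9  0.1] w 1.003 g 0.0
```

Template 2 is centred under the gripper at (317,189), yaw -8.4°. Gripping it.

```bash
python3 -m creep '-.002 -.0047 .03 0 0 2.1 .0854;0 0 .04 0 0 0 .0854;0 0 .04 0 0 0 .0854;0 0 .028 0 0 0 .0854;0 0 0 0 0 0 .0854'
python3 -m creep '0 0 0 0 0 0 .045;0 0 0 0 0 0 .045;0 0 0 0 0 0 .045;0 0 0 0 0 0 .045;0 0 0 0 0 0 .045' 60
python3 - <<'E'
from h import *
go(.6035,.1812,.16,-6.5)
E
```

```text
t: 12.1
tool_pos: [0.4196, 0.0736, 0.0186]
eef_rot: [[0.99, -0.139, -0.007], [-0.139, -0.99, 0.008], [-0.008, -0.007, -1.0]]
contact_force: [-0.0, -0.6, 0.1]
gripper_width: 0.998
grasp_force: 0.0
t: 12.6
tool_pos: [0.4239, 0.0737, 0.0246]
eef_rot: [[0.99, -0.138, 0.004], [-0.138, -0.99, 0.006], [0.003, -0.007, -1.0]]
contact_force: [-1.4, -0.4, 5.5]
gripper_width: 0.528
grasp_force: 3.4
t 12.6 at [0.4239 0.0737 0.0246] turn [-0.4 -0.2 -1.4] then shift [ 0.1663 -0.1272 -0.1354] (before-turn axes [ 0.1635 -0.1321 -0.134 ] ) f [-1.4 -0.4  5.5] w 0.528 g 3.4
```

```bash
python3 -m creep '0 0 0 0 0 0 .045;0 0 0 0 0 0 .045' 60
python3 - <<'E'
from h import *
p=snapshot('wrist'); save(p,'w7'); go(.4237,.0816,.02,-8.4)
E
```

```text
t: 12.8
tool_pos: [0.4239, 0.0737, 0.0246]
eef_rot: [[0.99, -0.138, 0.004], [-0.138, -0.99, 0.006], [0.003, -0.007, -1.0]]
contact_force: [-0.8, -0.6, 6.8]
gripper_width: 0.529
grasp_force: 3.3
t 12.8 at [0.4239 0.0737 0.0246] turn [-0.4 -0.2  0.5] then shift [-0.0013 -0.0078  0.0046] (before-turn axes [-0.0013 -0.0078  0.0046] ) f [-0.3 -0.5  6.7] w 0.523 g 3.3
```

View pics/w7.png

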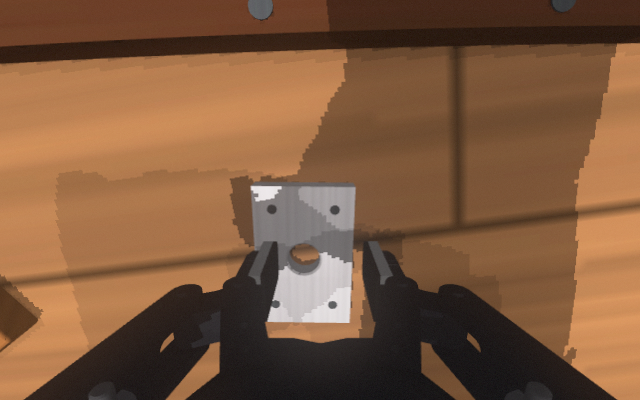

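The plate sits off-centre: the left finger at (265,270) is riding on it, not beside it. I'll open, lift and measure again.

```bash
python3 -m creep '0 0 0 0 0 0 .0854;0 0 0 0 0 0 .0854;0 0 -.03 0 0 0 .0854;0 0 -.04 0 0 0 .0854;0 0 -.04 0 0 0 .0854'
python3 -m creep '0 0 0 0 0 0 .0854;0 0 0 0 0 0 .0854;0 0 0 0 0 0 .0854'
cat >> h.py <<'E'
def plate(z=.01):
    p=snapshot('wrist'); hsv=cv2.cvtColor(p['img'],cv2.COLOR_RGB2HSV); m=((hsv[...,1]<40)&(hsv[...,2]>90)).astype(np.uint8); m[:100]=0
    n,l,st,c=cv2.connectedComponentsWithStats(m)
    for i in range(1,n):
        if st[i,4]>800: a=rect(p,l==i,z); print(st[i],a); go(a[0]/1000,a[1]/1000,.02,a[4])
    return p
E
python3 - <<'E'
from h import *
p=plate(); save(p,'w8')
E
```

```text
t: 13.35
tool_pos: [0.4217, 0.0733, 0.1339]
eef_rot: [[0.99, -0.138, -0.0], [-0.138, -0.99, 0.007], [-0.001, -0.007, -1.0]]
contact_force: [1.1, -0.3, -0.1]
gripper_width: 1.002
grasp_force: 0.0
t: 13.65
tool_pos: [0.4218, 0.0733, 0.1318]
eef_rot: [[0.99, -0.138, -0.001], [-0.138, -0.99, 0.007], [-0.002, -0.007, -1.0]]
contact_force: [-1.0, 0.9, 0.3]
gripper_width: 0.999
grasp_force: 0.0
[ 280  154   61   88 4904] [423.5  81.7  80.5  52.6  -8.4]
t 13.7 at [0.4216 0.0733 0.1316] turn [-0.4  0.1  0.5] then shift [ 0.0007 -0.0086  0.1116] (before-turn axes [ 0.001  -0.0078  0.1116] ) f [-1.5  0.1 -0.6] w 1.001 g 0.0
```

View pics/w8.png

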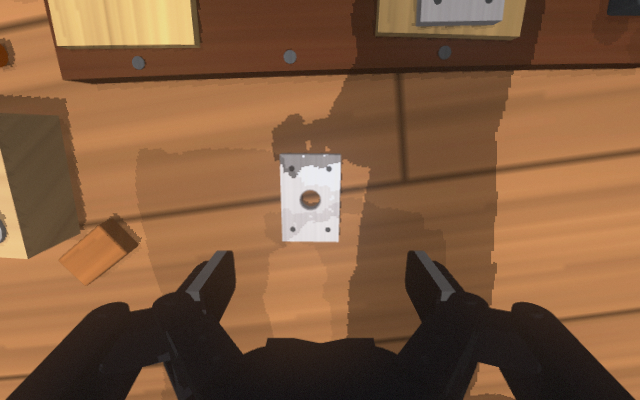

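Plate unmoved, hole at (310,199). I'll re-align at height before going down.

```bash
python3 -m creep '.001 -.0082 0 -.4 0 .5 .0854;0 0 0 0 0 0 .0854;0 0 0 0 0 0 .0854'
python3 - <<'E'
from h import *
plate()
E
```

```text
t: 14.0
tool_pos: [0.4232, 0.0734, 0.1326]
eef_rot: [[0.991, -0.137, -0.0], [-0.137, -0.99, 0.006], [-0.001, -0.006, -1.0]]
contact_force: [-1.0, 0.0, -0.0]
gripper_width: 1.002
grasp_force: 0.0
[ 280  155   62   88 4861] [423.7  81.6  80.8  52.6  -8.4]
t 14.1 at [0.4233 0.0734 0.1327] turn [-0.3  0.   0.5] then shift [-0.0008 -0.0082  0.1127] (before-turn axes [-0.0006 -0.0075  0.1128] ) f [-0.2 -0.1 -0.2] w 1.001 g 0.0
```

```bash
python3 -c "
from h import *
print(np.round(get_state()['joint_positions'],1))"
```

```text
[ -8.  -24.8 -34.1  80.7   0.3 179.9]
```

Joint 6 is at its limit (179.9°). I'll turn the tool a half turn.

```bash
python3 -m creep '0 0 0 0 0 -8.55 .0854;0 0 0 0 0 -8.55 .0854;0 0 0 0 0 -8.55 .0854;0 0 0 0 0 -8.55 .0854;0 0 0 0 0 -8.55 .0854'>/dev/null
python3 -m creep '0 0 0 0 0 -8.55 .0854;0 0 0 0 0 -8.55 .0854;0 0 0 0 0 -8.55 .0854;0 0 0 0 0 -8.55 .0854;0 0 0 0 0 -8.55 .0854'>/dev/null
python3 -m creep '0 0 0 0 0 -8.55 .0854;0 0 0 0 0 -8.55 .0854;0 0 0 0 0 -8.55 .0854;0 0 0 0 0 -8.55 .0854;0 0 0 0 0 -8.55 .0854'>/dev/null
python3 -m creep '0 0 0 0 0 -8.55 .0854;0 0 0 0 0 -8.55 .0854;0 0 0 0 0 -8.55 .0854;0 0 0 0 0 -8.55 .0854;0 0 0 0 0 -8.55 .0854'>/dev/null
python3 -m creep '0 0 0 0 0 -8 .0854;0 0 0 0 0 0 .0854;0 0 0 0 0 0 .0854'
python3 - <<'E'
from h import *
go(.4237,.0816,.022,171.6); p=plate()
E
```

```text
t: 16.35
tool_pos: [0.4234, 0.0734, 0.133]
eef_rot: [[-0.987, 0.159, 0.001], [0.159, 0.987, 0.006], [0.0, 0.006, -1.0]]
contact_force: [-0.3, 0.9, 0.0]
gripper_width: 1.001
grasp_force: 0.0
t 16.4 at [0.4234 0.0734 0.133 ] turn [ 0.3 -0.  -0.7] then shift [0.0009 0.0082 0.111 ] (before-turn axes [0.001  0.0075 0.1111] ) f [-0.3  0.9  0. ] w 1.001 g 0.0
[ 299  153   61   88 4805] [423.3  81.8  80.5  52.4  -8.1]
t 16.4 at [0.4234 0.0734 0.133 ] turn [ -0.   -0.5 179. ] then shift [-0.0013 -0.0083  0.113 ] (before-turn axes [0.0014 0.0076 0.1131] ) f [ 0.1 -0.6  0.2] w 1.0 g 0.0
```

```bash
python3 -m creep '.001 .0082 0 .35 0 -.7 .0854;0 0 .03 0 0 0 .0854;0 0 .04 0 0 0 .0854;0 0 .035 0 0 0 .0854;0 0 .003 0 0 0 .0854'
python3 -m creep '0 0 0 0 0 0 .0854;0 0 0 0 0 0 .045;0 0 0 0 0 0 .045;0 0 0 0 0 0 .045;0 0 0 0 0 0 .045' 60
python3 - <<'E'
from h import *
go(.6035,.1812,.16,173.5)
E
```

```text
t: 16.9
tool_pos: [0.4204, 0.0825, 0.0211]
eef_rot: [[-0.99, 0.143, -0.007], [0.143, 0.99, 0.001], [0.007, -0.0, -1.0]]
contact_force: [-1.0, 1.8, 0.5]
gripper_width: 0.998
grasp_force: 0.0
t: 17.4
tool_pos: [0.4244, 0.0815, 0.026]
eef_rot: [[-0.99, 0.143, 0.001], [0.143, 0.99, -0.0], [-0.001, -0.0, -1.0]]
contact_force: [0.3, -0.3, -0.3]
gripper_width: 0.524
grasp_force: 0.0
t 17.4 at [0.4244 0.0815 0.026 ] turn [-0.   0.1 -1.7] then shift [-0.1667  0.1193 -0.134 ] (before-turn axes [-0.1632  0.1242 -0.1338] ) f [ 0.3 -0.3 -0.3] w 0.524 g 0.0
```

```bash
python3 -m creep '0 0 -.005 0 0 0 .0854;0 0 0 0 0 0 .0854;0 0 0 0 0 0 .0854;0 0 .01 0 0 0 .0854;0 0 0 0 0 0 .0854'
python3 -m creep '0 0 0 0 0 0 .045;0 0 0 0 0 0 .045;0 0 0 0 0 0 .045;0 0 0 0 0 0 .045;0 0 0 0 0 0 .045' 60
```

```text
t: 17.9
tool_pos: [0.4227, 0.0817, 0.0185]
eef_rot: [[-0.99, 0.143, -0.002], [0.143, 0.99, 0.0], [0.002, -0.0, -1.0]]
contact_force: [-0.6, 0.6, -0.0]
gripper_width: 1.002
grasp_force: 0.0
t: 18.4
tool_pos: [0.4241, 0.0816, 0.0208]
eef_rot: [[-0.99, 0.143, 0.001], [0.143, 0.99, -0.0], [-0.001, -0.0, -1.0]]
contact_force: [-1.8, -0.9, 5.4]
gripper_width: 0.577
grasp_force: 61.3
```

```bash
python3 -m creep '0 0 -.02 0 0 -1.7 .045;0 0 -.04 0 0 0 .045;0 0 -.04 0 0 0 .045;0 0 -.039 0 0 0 .045;-.0335 .024 0 0 0 0 .045'>/dev/null
python3 -m creep '-.0335 .024 0 0 0 0 .045;-.0335 .024 0 0 0 0 .045;-.0335 .024 0 0 0 0 .045;-.0325 .0235 0 0 0 0 .045;0 0 0 0 0 0 .045'>/dev/null
python3 -m creep '0 0 0 0 0 0 .045;0 0 0 0 0 0 .045'
python3 - <<'E'
from h import *
p=snapshot('wrist'); save(p,'w9'); z=get_state()['tool_pos'][2]-.0208+.01
for r in outline_of('template1_c',p):
    if r['score']>.3: print(r['score'],r['box'],rect(p,r['region'],z))
for r in outline_of('blank1_c',p):
    if r['score']>.3: print('b',r['score'],r['box'],rect(p,r['region'],.04))
go(.6035,.1812,.0608,173.5)
E
```

```text
t: 19.6
tool_pos: [0.6021, 0.1812, 0.1593]
eef_rot: [[-0.994, 0.113, -0.0], [0.113, 0.994, -0.0], [0.0, -0.0, -1.0]]
contact_force: [-0.5, 0.4, -1.6]
gripper_width: 0.58
grasp_force: 62.6
0.67 [22.3, 155.2, 89.0, 95.9] [558.1  59.   47.5  35.6  -5.6]
0.55 [551.8, 46.3, 77.8, 48.1] [521.9 308.4  32.8  16.5 -82.4]
b 0.78 [266.9, 150.4, 116.0, 108.6] [590.7 183.5  97.8  69.3  80.2]
t 19.8 at [0.6023 0.1811 0.1601] turn [ 0.   0.1 -0. ] then shift [-0.0011  0.0002  0.0993] (before-turn axes [-0.001   0.0002  0.0993] ) f [ 0.8  0.1 -1.1] w 0.577 g 62.6
```

```bash
python3 -m creep '-.0016 .0002 .03 0 0 0 .045;0 0 .03 0 0 0 .045;0 0 .025 0 0 0 .045;0 0 .01 0 0 0 .045;0 0 .003 0 0 0 .045'
python3 -m creep '0 0 .002 0 0 0 .045;0 0 0 0 0 0 .045'
```

```text
t: 20.25
tool_pos: [0.6037, 0.1812, 0.061]
eef_rot: [[-0.994, 0.114, -0.001], [0.114, 0.994, -0.0], [0.001, -0.0, -1.0]]
contact_force: [-0.2, -0.6, -0.6]
gripper_width: 0.572
grasp_force: 62.7
t: 20.45
tool_pos: [0.6053, 0.1815, 0.0609]
eef_rot: [[-0.994, 0.113, 0.002], [0.113, 0.994, 0.0], [-0.002, 0.0, -1.0]]
contact_force: [0.4, -0.1, -1.4]
gripper_width: 0.577
grasp_force: 62.7
```

```bash
python3 -m creep '.001 0 .001 0 0 0 .045;0 0 0.001 0 0 0 .045;0 0 0 0 0 0 .045'
python3 -m creep '0 0 0 0 0 0 .0854;0 0 0 0 0 0 .0854;0 0 0 0 0 0 .0854;0 0 -.04 0 0 0 .0854;0 0 -.04 0 0 0 .0854'>/dev/null
python3 -m creep '0 0 -.03 0 0 0 .0854;0 0 0 0 0 0 .0854;0 0 0 0 0 0 .0854'
python3 - <<'E'
from h import *
p=plate(.05); save(p,'w10')
for r in outline_of('blank1_c',p):
    if r['score']>.3: print('b',r['score'],r['box'],rect(p,r['region'],.04))
for r in outline_of('template1_c',p):
    if r['score']>.3: print('t',r['score'],r['box'],rect(p,r['region'],.05))
t=snapshot('top')
for r in outline_of('pin1_head',t):
    if r['score']>.15: print('pin',r['score'],r['box'],atz(t,[[r['box'][0]+r['box'][2]/2,r['box'][1]+r['box'][3]/2]],.08))
for r in outline_of('tray',t)[:1]: print('tray',r['score'],r['box'])
go(.479,.347,.2,173.5)
E
```

```text
t: 20.75
tool_pos: [0.6053, 0.1816, 0.0608]
eef_rot: [[-0.994, 0.113, 0.005], [0.113, 0.994, -0.0], [-0.005, 0.0, -1.0]]
contact_force: [-3.7, -1.6, 14.1]
gripper_width: 0.574
grasp_force: 64.7
t: 21.55
tool_pos: [0.6038, 0.1817, 0.1675]
eef_rot: [[-0.994, 0.113, 0.001], [0.113, 0.994, -0.0], [-0.001, 0.0, -1.0]]
contact_force: [-0.2, 0.1, -0.1]
gripper_width: 0.999
grasp_force: 0.0
[  31  155   85   89 5531] [578.1 -35.1  81.1  59.6  -6.5]
t 21.6 at [0.603  0.1816 0.1662] turn [-1.0e-01  0.0e+00  1.8e+02] then shift [-2.000e-04  2.181e-01  1.462e-01] (before-turn axes [ 0.     -0.2181  0.1462] ) f [ 0.1  0.7 -0.1] w 1.0 g 0.0
[ 289  157   62   89 4989] [604.5 180.5  80.4  51.9  -6.5]
t 21.6 at [0.603  0.1816 0.1662] turn [-1.0e-01  0.0e+00  1.8e+02] then shift [0.0016 0.0009 0.1462] (before-turn axes [-0.0018 -0.0009  0.1462] ) f [ 0.1  0.7 -0.1] w 1.0 g 0.0
[ 399  201  127  111 6168] [678.6 304.7 153.2  66.5  29.3]
t 21.6 at [0.603  0.1816 0.1662] turn [-1.000e-01 -0.000e+00  1.442e+02] then shift [ 0.1262 -0.0704  0.1462] (before-turn axes [-0.0613  0.1309  0.1461] ) f [ 0.1  0.7 
[... 205 characters left out ...]
0.1462] ) f [ 0.1  0.7 -0.1] w 1.0 g 0.0
[ 219  299   44   54 1128] [725.4  82.6  62.6  27.3  17.8]
t 21.6 at [0.603  0.1816 0.1662] turn [-1.000e-01  0.000e+00  1.557e+02] then shift [0.0863 0.1317 0.1462] (before-turn axes [-0.133  -0.0844  0.146 ] ) f [ 0.1  0.7 -0.1] w 1.0 g 0.0
b 0.88 [266.8, 147.6, 114.1, 110.4] [606.9 180.9 101.2  97.1  -8.3]
t 0.64 [31.7, 157.0, 83.5, 88.9] [578.  -35.3  81.5  61.1  -6.1]
pin 0.57 [258.0, 157.0, 148.2, 71.8] [[ 0.57358071 -0.01038858  0.08      ]]
tray 0.49 [170.0, 205.5, 8.0, 41.3]
t 21.9 at [0.6027 0.1816 0.1658] turn [-0.  -0.1 -0. ] then shift [ 0.1417  0.1503 -0.0342] (before-turn axes [ 0.1417  0.1503 -0.034 ] ) f [-1.   0.2 -0.8] w 1.002 g 0.0
```

Template 2 is on blank 1, within about 1 mm of the station. Now to the tray, going high to clear the glue bottle.

```bash
python3 -m creep '0 0 -.04 0 0 0 .045;0.01 0 -.04 0 0 0 .045;.033 .038 0 0 0 0 .045;.033 .038 0 0 0 0 .045;.033 .038 0 0 0 0 .045'>/dev/null
python3 -m creep '.033 .037 0 0 0 0 .045;0 0 0 0 0 5 .045;0 0 0 0 0 0 .045;0 0 0 0 0 0 .045'
python3 - <<'E'
from h import *
p=snapshot('wrist'); save(p,'w11')
for r in outline_of('pin1_head',p):
    if r['score']>.2: b=r['box'];print('pin',r['score'],b)
for r in outline_of('tray',p)[:1]: print('tray',r['score'],r['box'],rect(p,r['region'],.054))
# collars: grey ring; grip top by hue
hsv=cv2.cvtColor(p['img'],cv2.COLOR_RGB2HSV); 
print(proj(p,[[.479,.347,.088]]))
E
```

```text
t: 22.75
tool_pos: [0.4801, 0.3466, 0.2467]
eef_rot: [[-0.98, 0.198, -0.0], [0.198, 0.98, -0.001], [0.0, -0.001, -1.0]]
contact_force: [0.2, -0.5, -0.4]
gripper_width: 0.527
grasp_force: 0.0
pin 0.95 [288.2, 147.6, 23.6, 25.0]
[[321.27539251 189.50770835]]
```

View pics/w11.png

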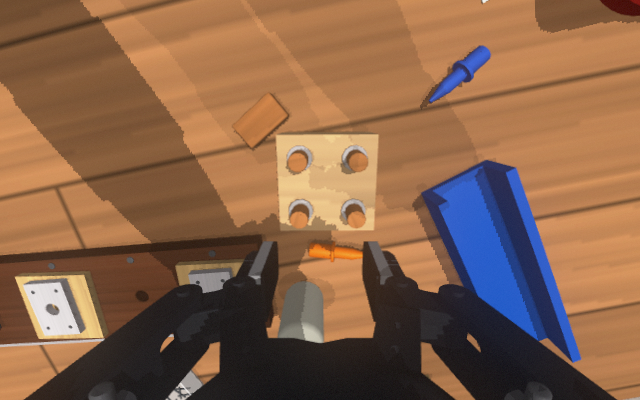

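All four pins in the tray are brown, with grip tops at (297,163), (359,162), (298,221) and (356,220). The blue and orange look-alikes lie outside it.

```bash
python3 - <<'E'
from h import *
p=snapshot('wrist'); hsv=cv2.cvtColor(p['img'],cv2.COLOR_RGB2HSV)
m=((hsv[...,0]<15)&(hsv[...,1]>130)&(hsv[...,2]>140)).astype(np.uint8)
for u,v in ((297,163),(359,162),(298,221),(356,220)):
    s=m[v-14:v+14,u-14:u+14]; ys,xs=np.nonzero(s); print(len(xs),xs.mean()+u-14,ys.mean()+v-14)
w=atz(p,[[297.5,162],[358.5,161],[298.5,220],[356.5,219]],.088); print(np.round(w*1000,1), w.mean(0))
c=atz(p,[[277,136],[378,135],[375,230],[279,230]],.054); print(np.round(c*1000,1),c.mean(0))
go(w[0,0],w[0,1],.15,168.6); go(w[1,0],w[1,1],.15,168.6)
E
```

```text
298 297.2147651006711 161.54362416107384
286 358.2237762237762 161.1118881118881
258 299.08527131782944 218.96511627906978
356 356.14606741573033 222.64044943820224
[[447.6 329.1  88. ]
 [458.5 388.1  88. ]
 [506.9 316.8  88. ]
 [517.8 376.2  88. ]] [0.48268857 0.35253996 0.088     ]
[[420.3 310.1  54. ]
 [440.9 416.6  54. ]
 [548.7 397.3  54. ]
 [526.1 286.4  54. ]] [0.48399852 0.35256827 0.054     ]
t 22.9 at [0.4805 0.3461 0.2469] turn [-0.  -0.  -0.1] then shift [ 0.0289 -0.0232  0.0969] (before-turn axes [ 0.0289 -0.0232  0.0969] ) f [-0.5  0.5  0.3] w 0.523 g 0.0
t 22.9 at [0.4805 0.3461 0.2469] turn [-0.  -0.  -0.1] then shift [0.0298 0.0368 0.0969] (before-turn axes [0.0299 0.0367 0.0969] ) f [-0.5  0.5  0.3] w 0.523 g 0.0
```

```bash
python3 -m creep '.0289 -.0232 0.02 0 0 0 .05;0 0 .04 0 0 0 .05;0 0 .03 0 0 0 .05;0 0 0 0 0 0 .05;0 0 0 0 0 0 .05'
python3 - <<'E'
from h import *
go(.4476,.3291,.078,168.6)
E
```

```text
t: 23.45
tool_pos: [0.4471, 0.3295, 0.1577]
eef_rot: [[-0.98, 0.2, -0.001], [0.2, 0.98, -0.0], [0.0, -0.0, -1.0]]
contact_force: [0.2, 0.9, -0.0]
gripper_width: 0.585
grasp_force: 0.0
t 23.4 at [0.4471 0.3295 0.1577] turn [-0.  -0.  -0.1] then shift [-0.0005 -0.0003  0.0797] (before-turn axes [-0.0006 -0.0003  0.0797] ) f [ 0.2  0.9 -0. ] w 0.585 g 0.0
```

```bash
python3 -m creep '0 0 .03 0 0 0 .05;0 0 .03 0 0 0 .05;0 0 .019 0 0 0 .05;0 0 0 0 0 0 .05'
python3 -m creep '0 0 0 0 0 0 .01;0 0 0 0 0 0 .01;0 0 0 0 0 0 .01;0 0 0 0 0 0 .01;0 0 0 0 0 0 .01' 60
python3 -m creep '0 0 -.01 0 0 0 .01;0 0 -.02 0 0 0 .01;0 0 -.03 0 0 0 .01;0 0 -.04 0 0 0 .01;0 0 -.02 0 0 0 .01'
python3 - <<'E'
from h import *
go(.6035,.1812,.2,173.5)
E
```

```text
t: 23.85
tool_pos: [0.4467, 0.3296, 0.0776]
eef_rot: [[-0.98, 0.2, -0.002], [0.2, 0.98, -0.001], [0.001, -0.001, -1.0]]
contact_force: [-0.1, 0.9, 0.1]
gripper_width: 0.587
grasp_force: 0.0
t: 24.35
tool_pos: [0.4485, 0.3305, 0.0808]
eef_rot: [[-0.98, 0.199, 0.003], [0.199, 0.98, 0.001], [-0.003, 0.002, -1.0]]
contact_force: [-1.0, -1.3, 5.4]
gripper_width: 0.216
grasp_force: 58.4
t: 24.85
tool_pos: [0.4481, 0.3305, 0.2032]
eef_rot: [[-0.98, 0.199, 0.004], [0.199, 0.98, 0.002], [-0.004, 0.003, -1.0]]
contact_force: [0.9, 0.1, -0.8]
gripper_width: 0.212
grasp_force: 58.6
t 24.9 at [0.4481 0.3305 0.2032] turn [ 0.1  0.2 -5. ] then shift [-0.1713 -0.1307  0.0032] (before-turn axes [-0.1821 -0.1153  0.0036] ) f [ 0.9  0.1 -0.8] w 0.212 g 58.6
```

```bash
python3 -m creep '0 0 -.03 0.1 .2 -5 .01;-.0345 -.0262 0 0 0 0 .01;-.0345 -.0262 0 0 0 0 .01;-.0345 -.0262 0 0 0 0 .01;-.0345 -.0262 0 0 0 0 .01'>/dev/null
python3 -m creep '-.0344 -.0261 0.02 0 0 0 .01;0 0 .03 0 0 0 .01;0 0 .02 0 0 0 .01;0 0 0 0 0 0 .01;0 0 0 0 0 0 .01'
python3 - <<'E'
from h import *
go(.6046,.1809,.135,173.5)
p=snapshot('wrist'); save(p,'w12')
E
```

```text
t: 25.85
tool_pos: [0.6033, 0.1804, 0.1592]
eef_rot: [[-0.994, 0.113, -0.003], [0.113, 0.994, -0.001], [0.003, -0.002, -1.0]]
contact_force: [-0.0, 0.1, 0.1]
gripper_width: 0.21
grasp_force: 58.8
t 25.9 at [0.6033 0.1804 0.1592] turn [-0.1 -0.2  0. ] then shift [-0.0012  0.0006  0.0242] (before-turn axes [-0.0013  0.0006  0.0242] ) f [-0.   0.1  0.1] w 0.21 g 58.8
```

View pics/w12.png

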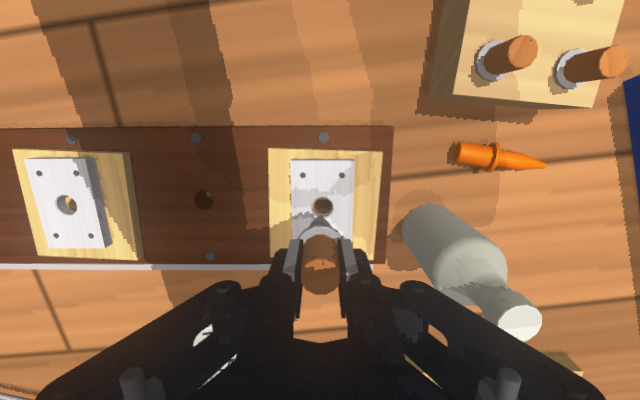

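Last view: pin upright in the grip, tip just above the template hole at (322,206), and template 1 still in place on station 3. Now inserting.

```bash
python3 - <<'E'
from h import *
p=snapshot('wrist'); print(atz(p,[[322,206.5],[66,204.5]],.05))
E
python3 -m creep '-.0012 .0006 .015 0 0 0 .01;0 0 .015 0 0 0 .01;0 0 0 0 0 0 .01'
python3 -m creep '0 0 .008 0 0 0 .01;0 0 .008 0 0 0 .01;0 0 0 0 0 0 .01'
```

```text
[[ 0.60524511  0.1810499   0.05      ]
 [ 0.5787377  -0.03868419  0.05      ]]
t: 26.25
tool_pos: [0.6026, 0.1807, 0.1243]
eef_rot: [[-0.994, 0.113, -0.008], [0.113, 0.994, -0.002], [0.008, -0.003, -1.0]]
contact_force: [-0.5, -0.2, -1.8]
gripper_width: 0.209
grasp_force: 58.8
t: 26.55
tool_pos: [0.6035, 0.1806, 0.1102]
eef_rot: [[-0.994, 0.113, -0.006], [0.113, 0.994, -0.002], [0.006, -0.002, -1.0]]
contact_force: [-0.6, -0.3, -2.5]
gripper_width: 0.214
grasp_force: 58.8
```

```bash
python3 -m creep '0 0 .006 0 0 0 .01;0 0 .006 0 0 0 .01;0 0 0 0 0 0 .01'
python3 -m creep '0 0 .004 0 0 0 .01;0 0 .004 0 0 0 .01;0 0 0 0 0 0 .01'
```

```text
t: 26.85
tool_pos: [0.604, 0.1807, 0.0989]
eef_rot: [[-0.994, 0.113, -0.004], [0.113, 0.994, -0.001], [0.004, -0.002, -1.0]]
contact_force: [-0.2, 0.4, -1.3]
gripper_width: 0.21
grasp_force: 58.7
t: 27.15
tool_pos: [0.6042, 0.1806, 0.0914]
eef_rot: [[-0.994, 0.113, -0.004], [0.113, 0.994, -0.001], [0.004, -0.002, -1.0]]
contact_force: [0.9, 0.3, -1.6]
gripper_width: 0.211
grasp_force: 58.9
```

```bash
python3 -m creep '0 0 .004 0 0 0 .01;0 0 .003 0 0 0 .01;0 0 0 0 0 0 .01'
python3 -m creep '0 0 .003 0 0 0 .01;0 0 .002 0 0 0 .01;0 0 0 0 0 0 .01'
```

```text
t: 27.45
tool_pos: [0.6041, 0.1809, 0.0842]
eef_rot: [[-0.994, 0.113, -0.004], [0.113, 0.994, -0.001], [0.004, -0.001, -1.0]]
contact_force: [2.7, 2.6, -1.8]
gripper_width: 0.211
grasp_force: 58.6
t: 27.75
tool_pos: [0.6043, 0.1815, 0.0796]
eef_rot: [[-0.994, 0.113, -0.003], [0.113, 0.994, 0.0], [0.003, 0.0, -1.0]]
contact_force: [4.3, 6.0, 0.5]
gripper_width: 0.209
grasp_force: 58.8
```

```bash
python3 -m creep '-.0007 .001 0 0 0 0 .01;0 0 .002 0 0 0 .01;0 0 .0015 0 0 0 .01;0 0 0 0 0 0 .01'
python3 -m creep '0 0 .001 0 0 0 .01;0 0 .001 0 0 0 .01;0 0 0 0 0 0 .01'
```

```text
t: 28.15
tool_pos: [0.6048, 0.1819, 0.0769]
eef_rot: [[-0.994, 0.113, -0.004], [0.113, 0.994, -0.001], [0.004, -0.001, -1.0]]
contact_force: [-2.3, 3.8, 7.7]
gripper_width: 0.213
grasp_force: 59.9
t: 28.45
tool_pos: [0.6049, 0.1819, 0.0767]
eef_rot: [[-0.994, 0.113, -0.003], [0.113, 0.994, -0.001], [0.003, -0.001, -1.0]]
contact_force: [-9.2, 2.7, 21.4]
gripper_width: 0.214
grasp_force: 61.3
```

```bash
python3 -m creep '0 0 -.001 0 0 0 .05;0 0 0 0 0 0 .05;0 0 0 0 0 0 .05;0 0 -.03 0 0 0 .05;0 0 -.02 0 0 0 .05'
python3 -m creep '0 0 0 0 0 0 0;0 0 0 0 0 0 0;0 0 0 0 0 0 0;0 0 0 0 0 0 0;0 0 .01 0 0 0 0'>/dev/null
python3 -m creep '0 0 .01 0 0 0 0;0 0 .004 0 0 0 0;0 0 .002 0 0 0 0;0 0 0 0 0 0 0'
```

```text
t: 28.95
tool_pos: [0.6047, 0.1813, 0.1255]
eef_rot: [[-0.994, 0.114, -0.005], [0.114, 0.994, -0.002], [0.005, -0.002, -1.0]]
contact_force: [0.6, 0.3, -0.1]
gripper_width: 0.585
grasp_force: 0.0
t: 29.85
tool_pos: [0.6049, 0.1817, 0.101]
eef_rot: [[-0.994, 0.113, -0.003], [0.113, 0.994, -0.001], [0.003, -0.002, -1.0]]
contact_force: [-8.8, -0.4, 19.9]
gripper_width: -0.001
grasp_force: 10.0
```

Pressing the grip top meets at exactly home height (0.101). Now the second pin.

```bash
python3 -m creep '0 0 -.04 0 0 0 .05;0 0 -.045 0 0 0 .05;0 0 -.045 0 0 0 .05;0 0 0 0 0 5 .05'
python3 - <<'E'
from h import *
go(.4585,.3881,.15,168.6)
E
```

```text
t: 30.25
tool_pos: [0.6079, 0.182, 0.2358]
eef_rot: [[-0.98, 0.2, 0.005], [0.2, 0.98, -0.001], [-0.005, 0.0, -1.0]]
contact_force: [0.8, 1.2, -0.1]
gripper_width: 0.587
grasp_force: 0.0
t 30.2 at [0.6079 0.182  0.2358] turn [ 0.   0.3 -0.1] then shift [0.1872 0.1725 0.0858] (before-turn axes [0.188  0.172  0.0849] ) f [ 0.8  1.2 -0.1] w 0.587 g 0.0
```

```bash
python3 -m creep '.035 .032 0 0 .25 0 .05;.035 .032 0 0 0 0 .05;.035 .032 0 0 0 0 .05;.035 .032 0 0 0 0 .05;.035 .032 0 0 0 0 .05'>/dev/null
python3 -m creep '.0122 .0125 .02 0 0 0 .05;0 0 .04 0 0 0 .05;0 0 .03 0 0 0 .05;0 0 0 0 0 0 .05;0 0 0 0 0 0 .05'
python3 - <<'E'
from h import *
p=snapshot('wrist'); hsv=cv2.cvtColor(p['img'],cv2.COLOR_RGB2HSV)
for r in outline_of('pin1_head',p):
    if r['score']>.2: print(r['score'],r['box'])
q=proj(p,[[.4585,.3881,.088]])[0]; print(q)
m=((hsv[...,0]<15)&(hsv[...,1]>130)&(hsv[...,2]>140)); u,v=q.astype(int); s=m[v-25:v+25,u-25:u+25]; ys,xs=np.nonzero(s); print(len(xs),xs.min()+u-25,xs.max()+u-25,ys.min()+v-25,ys.max()+v-25)
go(.4585,.3881,.078,168.6)
E
```

```text
t: 31.25
tool_pos: [0.4554, 0.3878, 0.14]
eef_rot: [[-0.98, 0.2, -0.009], [0.2, 0.98, -0.001], [0.009, -0.003, -1.0]]
contact_force: [-0.4, -1.0, 1.0]
gripper_width: 0.587
grasp_force: 0.0
0.57 [161.7, 388.9, 17.1, 11.1]
[322.98465431 235.24334942]
579 309 337 223 248
t 31.4 at [0.4568 0.3884 0.1421] turn [-0.  -0.3 -0.1] then shift [-0.0018  0.0001  0.0641] (before-turn axes [-0.0021  0.0001  0.0641] ) f [-0.   1.   0.7] w 0.584 g 0.0
```

```bash
python3 -m creep '-.0012 0 .03 0 -.2 0 .05;0 0 .03 0 0 0 .05;0 0 .004 0 0 0 .05;0 0 0 0 0 0 .05'
python3 -m creep '0 0 0 0 0 0 .01;0 0 0 0 0 0 .01;0 0 0 0 0 0 .01;0 0 0 0 0 0 .01;0 0 0 0 0 0 .01' 60
python3 -m creep '0 0 -.01 0 0 0 .01;0 0 -.02 0 0 0 .01;0 0 -.03 0 0 0 .01;0 0 -.045 0 0 0 .01;0 0 -.045 0 0 0 .01'
python3 - <<'E'
from h import *
go(.5785,-.038,.23,173.5)
print(np.round(get_state()['joint_positions'],1))
E
```

```text
t: 31.75
tool_pos: [0.4568, 0.3878, 0.0771]
eef_rot: [[-0.98, 0.2, -0.005], [0.2, 0.98, -0.001], [0.004, -0.002, -1.0]]
contact_force: [-0.3, -0.4, 0.7]
gripper_width: 0.587
grasp_force: 0.0
t: 32.25
tool_pos: [0.4577, 0.3884, 0.0785]
eef_rot: [[-0.98, 0.199, -0.002], [0.199, 0.98, 0.0], [0.002, -0.0, -1.0]]
contact_force: [-0.8, -0.7, 7.1]
gripper_width: 0.213
grasp_force: 58.4
t: 32.75
tool_pos: [0.4567, 0.3877, 0.2284]
eef_rot: [[-0.98, 0.199, -0.005], [0.199, 0.98, -0.001], [0.004, -0.002, -1.0]]
contact_force: [1.3, 0.3, -0.2]
gripper_width: 0.213
grasp_force: 59.2
t 32.8 at [0.4567 0.3877 0.2284] turn [-0.1 -0.3 -5. ] then shift [-0.1692 -0.4092 -0.0016] (before-turn axes [-0.2042 -0.3929 -0.0016] ) f [ 1.3  0.3 -0.2] w 0.213 g 59.2
[27.8  6.   3.5 87.8  0.1 39.3]
```

```bash
python3 -m creep '0 0 0 -.1 -.3 -5 .01;-.0188 -.0455 0 0 0 0 .01;-.0188 -.0455 0 0 0 0 .01;-.0188 -.0455 0 0 0 0 .01;-.0188 -.0455 0 0 0 0 .01'>/dev/null
python3 -m creep '-.0188 -.0455 0 0 0 0 .01;-.0188 -.0455 0 0 0 0 .01;-.0188 -.0455 0 0 0 0 .01;-.0188 -.0455 0 0 0 0 .01;-.0188 -.0452 0 0 0 0 .01'>/dev/null
python3 -m creep '0 0 .03 0 0 0 .01;0 0 .03 0 0 0 .01;0 0 .02 0 0 0 .01;0 0 0 0 0 0 .01;0 0 0 0 0 0 .01'
python3 - <<'E'
from h import *
p=snapshot('wrist'); s=get_state(); R=s['eef_rot']; save(p,'w13')
g=p['img'].mean(2)
for r in outline_of('template1_c',p):
    if r['score']>.3: print('t',r['score'],r['box'],rect(p,r['region'],.05))
print(proj(p,[[.5791,-.0377,.05]]))
go(.5784,-.0377,.1245,173.5)
E
```

```text
t: 34.25
tool_pos: [0.5792, -0.0378, 0.1476]
eef_rot: [[-0.994, 0.113, 0.001], [0.113, 0.994, -0.0], [-0.001, -0.0, -1.0]]
contact_force: [0.4, 0.5, -0.4]
gripper_width: 0.21
grasp_force: 59.3
t 0.96 [285.8, 153.4, 70.0, 89.4] [570.9 -37.5  69.1  53.7  -6.5]
[[321.26926784 208.92183174]]
t 34.4 at [ 0.58   -0.0379  0.1486] turn [-0.   0.2  0. ] then shift [0.0016 0.     0.0241] (before-turn axes [0.0017 0.0001 0.024 ] ) f [-0.4  0.4 -0.2] w 0.212 g 59.3
```

```bash
python3 -m creep '.001 0 .015 0 0.2 0 .01;0 0 .012 0 0 0 .01;0 0 .008 0 0 0 .01;0 0 0 0 0 0 .01'
python3 -m creep '0 0 .008 0 0 0 .01;0 0 .006 0 0 0 .01;0 0 0 0 0 0 .01'
python3 -m creep '0 0 .004 0 0 0 .01;0 0 .004 0 0 0 .01;0 0 0 0 0 0 .01'
```

```text
t: 34.75
tool_pos: [0.5768, -0.0373, 0.1092]
eef_rot: [[-0.994, 0.113, -0.006], [0.113, 0.994, 0.001], [0.006, 0.0, -1.0]]
contact_force: [0.5, 0.3, -1.1]
gripper_width: 0.214
grasp_force: 59.3
t: 35.05
tool_pos: [0.5778, -0.0376, 0.0965]
eef_rot: [[-0.994, 0.113, -0.003], [0.113, 0.994, 0.0], [0.003, 0.0, -1.0]]
contact_force: [1.2, 0.2, -1.1]
gripper_width: 0.212
grasp_force: 59.4
t: 35.35
tool_pos: [0.5781, -0.0377, 0.0891]
eef_rot: [[-0.994, 0.113, -0.002], [0.113, 0.994, 0.0], [0.002, -0.0, -1.0]]
contact_force: [0.8, 0.4, -0.9]
gripper_width: 0.213
grasp_force: 59.4
```

```bash
python3 -m creep '0 0 .004 0 0 0 .01;0 0 .003 0 0 0 .01;0 0 0 0 0 0 .01'
python3 -m creep '0 0 .002 0 0 0 .01;0 0 .002 0 0 0 .01;0 0 0 0 0 0 .01'
```

```text
t: 35.65
tool_pos: [0.5776, -0.0375, 0.0817]
eef_rot: [[-0.994, 0.113, -0.003], [0.113, 0.994, 0.001], [0.003, 0.0, -1.0]]
contact_force: [1.0, 1.3, -1.5]
gripper_width: 0.212
grasp_force: 59.4
t: 35.95
tool_pos: [0.5778, -0.0371, 0.0779]
eef_rot: [[-0.994, 0.113, -0.003], [0.113, 0.994, 0.001], [0.003, 0.001, -1.0]]
contact_force: [2.0, 5.5, -0.4]
gripper_width: 0.215
grasp_force: 59.4
```

```bash
python3 -m creep '-.0003 .001 0 0 0 0 .01;0 0 .002 0 0 0 .01;0 0 .0015 0 0 0 .01;0 0 0 0 0 0 .01'
python3 -m creep '0 0 .001 0 0 0 .01;0 0 .001 0 0 0 .01;0 0 0 0 0 0 .01'
```

```text
t: 36.35
tool_pos: [0.5782, -0.0366, 0.0745]
eef_rot: [[-0.994, 0.113, -0.003], [0.113, 0.994, 0.0], [0.003, 0.0, -1.0]]
contact_force: [1.9, 3.9, -1.6]
gripper_width: 0.213
grasp_force: 59.7
t: 36.65
tool_pos: [0.5784, -0.0366, 0.0744]
eef_rot: [[-0.994, 0.113, -0.002], [0.113, 0.994, -0.0], [0.002, -0.0, -1.0]]
contact_force: [-5.7, 4.9, 14.1]
gripper_width: 0.214
grasp_force: 61.3
```

Home again. Release, press the top to verify, then go to the lever.

```bash
python3 -m creep '0 0 -.001 0 0 0 .05;0 0 0 0 0 0 .05;0 0 0 0 0 0 .05;0 0 -.03 0 0 0 .05;0 0 -.02 0 0 0 .05'
python3 -m creep '0 0 0 0 0 0 0;0 0 0 0 0 0 0;0 0 0 0 0 0 0;0 0 0 0 0 0 0;0 0 .01 0 0 0 0'>/dev/null
python3 -m creep '0 0 .008 0 0 0 0;0 0 .004 0 0 0 0;0 0 .002 0 0 0 0;0 0 0 0 0 0 0'
```

```text
t: 37.15
tool_pos: [0.5782, -0.0369, 0.1245]
eef_rot: [[-0.994, 0.113, -0.003], [0.113, 0.994, -0.0], [0.003, -0.001, -1.0]]
contact_force: [0.7, -0.7, 0.0]
gripper_width: 0.583
grasp_force: 0.0
t: 38.05
tool_pos: [0.5781, -0.0365, 0.1011]
eef_rot: [[-0.994, 0.113, -0.003], [0.113, 0.994, 0.0], [0.003, -0.0, -1.0]]
contact_force: [-7.7, 2.5, 16.4]
gripper_width: 0.002
grasp_force: 8.0
```

```bash
python3 -m creep '0 0 -.04 0 0 0 0;0 0 -.045 0 0 0 0;0 0 -.045 0 0 0 0;0 0 0 0 0 0 0'>/dev/null
python3 - <<'E'
from h import *
go(.45,-.161,.1,173.5)
p=snapshot('side'); t=snapshot('top')
for n in (p,t):
    for r in outline_of('clamp',n):
        if r['score']>.2: print(r['score'],r['box'])
# black-ball search in wrist
w=snapshot('wrist'); g=w['img'].max(2); save(w,'w14')
for r in outline_of('clamp',w):
    if r['score']>.2: print('w',r['score'],r['box'])
E
```

```text
t 38.5 at [ 0.5812 -0.0374  0.2364] turn [-0.1  0.4  0. ] then shift [ 0.1164 -0.1376  0.1364] (before-turn axes [ 0.1172 -0.1374  0.1359] ) f [ 1.1 -0.1  0.5] w 0.008 g 0.0
w 0.96 [133.2, 147.4, 59.9, 45.0]
```

```bash
python3 -m creep '.029 -.0344 0 0 .4 0 0;.029 -.0344 0 0 0 0 0;.029 -.0344 0 0 0 0 0;.029 -.0344 0 0 0 0 0;0 0 .04 0 0 0 0'>/dev/null
python3 -m creep '0 0 .04 0 0 0 0;0 0 .04 0 0 0 0;0 0 .02 0 0 0 0;0 0 0 0 0 0 0'
python3 -m creep '-.02 0 0 0 0 0 0;-.02 0 0 0 0 0 0;-.02 0 0 0 0 0 0;0 0 0 0 0 0 0'
python3 -m creep '-.02 0 0 0 0 0 0;-.02 0 0 0 0 0 0;0 0 0 0 0 0 0'
```

```text
t: 39.65
tool_pos: [0.4439, -0.1584, 0.0865]
eef_rot: [[-0.993, 0.113, -0.016], [0.113, 0.994, 0.005], [0.016, 0.003, -1.0]]
contact_force: [0.5, 0.4, 0.4]
gripper_width: 0.0
grasp_force: 0.0
t: 40.05
tool_pos: [0.5079, -0.1674, 0.0911]
eef_rot: [[-0.994, 0.113, -0.008], [0.113, 0.994, 0.0], [0.008, -0.001, -1.0]]
contact_force: [-0.6, 0.0, 0.5]
gripper_width: 0.001
grasp_force: 0.0
t: 40.35
tool_pos: [0.547, -0.1718, 0.0906]
eef_rot: [[-0.994, 0.113, -0.009], [0.113, 0.994, 0.0], [0.009, -0.001, -1.0]]
contact_force: [-1.5, 0.6, -0.1]
gripper_width: 0.0
grasp_force: 0.0
```

```bash
python3 -m creep '-.008 0 0 0 0 0 0;-.008 0 0 0 0 0 0;0 0 0 0 0 0 0'
python3 -m creep '-.006 0 0 0 0 0 0;-.006 0 0 0 0 0 0;0 0 0 0 0 0 0'
```

```text
t: 40.65
tool_pos: [0.5617, -0.1733, 0.0896]
eef_rot: [[-0.994, 0.113, -0.01], [0.113, 0.994, 0.001], [0.01, -0.0, -1.0]]
contact_force: [-1.0, -0.1, 0.8]
gripper_width: -0.001
grasp_force: 0.8
t: 40.95
tool_pos: [0.5646, -0.1735, 0.0885]
eef_rot: [[-0.993, 0.114, -0.03], [0.114, 0.993, 0.003], [0.031, -0.001, -1.0]]
contact_force: [-50.3, 2.8, 27.4]
gripper_width: -0.004
grasp_force: 29.4
```

```bash
python3 -m creep '.015 0 0 0 0 0 0;0 0 -.025 0 0 0 0;0 0 0 0 0 0 0'
python3 -m creep '-.006 0 0 0 0 0 0;-.006 0 0 0 0 0 0;0 0 0 0 0 0 0'
python3 -m creep '-.005 0 0 0 0 0 0;-.005 0 0 0 0 0 0;0 0 0 0 0 0 0'
```

```text
t: 41.25
tool_pos: [0.5602, -0.1738, 0.1179]
eef_rot: [[-0.994, 0.113, -0.006], [0.113, 0.994, -0.001], [0.005, -0.002, -1.0]]
contact_force: [1.3, -1.0, 0.7]
gripper_width: 0.001
grasp_force: 0.0
t: 41.55
tool_pos: [0.5715, -0.1743, 0.1137]
eef_rot: [[-0.994, 0.113, -0.01], [0.113, 0.994, 0.001], [0.01, 0.0, -1.0]]
contact_force: [0.1, -0.3, -0.1]
gripper_width: -0.001
grasp_force: 0.0
t: 41.85
tool_pos: [0.5765, -0.1747, 0.113]
eef_rot: [[-0.993, 0.114, -0.021], [0.114, 0.994, 0.003], [0.021, 0.0, -1.0]]
contact_force: [-23.9, 1.8, 11.0]
gripper_width: 0.003
grasp_force: 13.5
```

```bash
python3 -m creep '-.005 0 0 0 0 0 0;0 0 0 0 0 0 0'
python3 -m creep '.025 0 0 0 0 0 0;.03 0 -.03 0 0 0 0;0 0 -.045 0 0 0 0;0 0 -.045 0 0 0 0;0 0 0 0 0 0 0'
python3 - <<'E'
from h import *
go(.45,0,.3,173.5)
q=snapshot('side');w=snapshot('wrist')
for n in (q,w):
    for r in outline_of('clamp',n):
        if r['score']>.2: print(r['score'],r['box'],np.argwhere(r['region'])[0])
    for r in outline_of('pin1_head',n):
        if r['score']>.2: print('pin',r['score'],r['box'])
E
```

```text
t: 42.05
tool_pos: [0.5776, -0.1748, 0.1126]
eef_rot: [[-0.993, 0.114, -0.03], [0.114, 0.993, 0.003], [0.03, -0.0, -1.0]]
contact_force: [-45.3, 3.5, 23.1]
gripper_width: -0.001
grasp_force: 25.7
t: 42.55
tool_pos: [0.5346, -0.1712, 0.2417]
eef_rot: [[-0.994, 0.113, -0.002], [0.113, 0.994, -0.004], [0.001, -0.004, -1.0]]
contact_force: [1.2, 0.4, 0.7]
gripper_width: -0.002
grasp_force: 0.0
t 42.5 at [ 0.5346 -0.1712  0.2417] turn [-0.2 -0.1 -0. ] then shift [ 0.1034  0.1605 -0.0583] (before-turn axes [ 0.1035  0.1603 -0.0588] ) f [1.2 0.4 0.7] w -0.002 g 0.0
0.64 [318.3, 142.0, 16.6, 28.5] [144 317]
pin 0.7 [260.3, 240.6, 11.4, 15.0]
pin 0.24 [236.0, 142.1, 119.1, 151.1]
0.62 [318.3, 216.6, 13.1, 24.7] [217 323]
pin 0.68 [618.8, 199.1, 21.2, 24.9]
pin 0.33 [591.1, 177.0, 48.3, 64.6]
```

The knob is at (323,146) in the side view, slightly past where it began, and both pushes met a firm stop. Everything is clear, so I'm handing in.

```bash
python3 -m creep '0 0 -.03 0 0 0 0;0 0 0 0 0 0 0;0 0 0 0 0 0 0' >/dev/null; python3 -c "
from bench import job_done; print(job_done())"
```

```text
the job is handed in; nothing more can be done
None
```

I opened the clamp lever, laid templates on both blanks (stations 1 and 3; station 2 was empty) and pinned them with the collars home, then threw the lever back to its locked stop and handed the job in after about 43 s; no verdict came back.

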